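# Find the rocking tub lid and seat it

## Robot

A 7-joint arm with a two-finger parallel gripper is mounted at the origin on the work surface. World frame = base frame: x ahead of the robot, y to its left, z up, the work surface at z = 0. Lengths are in m, angles in degrees, forces in N, time in s.
With the tool pointing down it reaches from about 0.4 to 0.9 m from the base axis. Payload 5.5 kg.
Tool frame: the origin (TCP) lies at the very end of the fingers, on their centre line; the grasp point (between the pads) lies 19 mm behind it (ctrl.pinch_z is the distance from the TCP to the grasp point, in m); z points along the fingers, y is the direction in which the jaws open and shut (so a half turn about z gives the same grasp; the last joint's range is limited). The gripper opens to 92 mm and grips with 3 to 60 N. Pads are 19 mm wide; open, the fingers measure 130 mm over their backs; the gripper's body (75 mm by 190 mm) begins 47 mm behind the grasp point.
Start: joints at [81.658, 28.699, -24.465, 88.831, 12.651, 65.22, -12.049], TCP at [0.258, -0.596, 0.206] pointing down, gripper open.
Joint ranges: [-164.97, 164.97], [-17.58, 116.51], [-87.97, 89.64], [11.32, 138.91], [-80.73, 260.73], [10.89, 115.49], [-147.41, 147.41]. Speed limits (degrees/s): [147.25, 147.25, 180, 180, 180, 180, 180].

## Interface

Orientations are given as [roll, pitch, yaw] about the fixed x, y, z axes, in that order (R = Rz(yaw) Ry(pitch) Rx(roll)).
In Python, from rig import ctrl, viewer, nets gives the robot as it stands. Calls block until the motion is done:
- ctrl.movep(position, orientation): joint-space move of the TCP to a pose.
- ctrl.line_to(position, frame=None, feed=0.15, threshold=None): straight line of the TCP; frame=None keeps the orientation; feed is the mean speed in m/s. With threshold (N) it stops when the force on the tool has changed by that much, and returns True; else False.
- ctrl.move_j(angles): joint-space move.
- ctrl.grip(opening): finger opening in m; the grip force is fixed at half the most; returns when the fingers have stopped.
- ctrl.hold(seconds).
- ctrl.inverse_kinematics(position, orientation): joint angles nearest the present ones, or None.
- viewer.get_image(name): name is "side" or "top"; returns a dict with "img" (480x640x3 uint8, red, green, blue), "camera_matrix" (3x3 intrinsics, pixels), "position" and "attitude" of the camera in the world. Camera axes: x right, y down, z forward; pixel columns grow to the right and rows downward; lengths in m; the calibration is good to about 2 mm. A picture is of the moment at which its call begins. There is no depth.
A pose or a line that the arm cannot do raises ctrl.PlanningError and nothing moves.
- ctrl.finish_job(): hands the job in, once; it reports no verdict.
Trained networks look in the newest picture that a camera, given by its name, has taken for a name from the list of things; names that differ only in an ending like _2 or _b are one class to them, and where a whole thing is asked for, a point or a joint stands for the part that bears it (a point fixed in the world has none). Each returns a list of dicts, best first, with "score" (0 to 1); they miss things now and then, are a little off and sometimes report something else, mostly with a low value. They report only what shows in the picture. A call takes as long as a camera call.
- nets.find_in(query, camera): "extent" ([left, top, right, bottom] in pixels, round what is visible of it).
- nets.pinpoint(query, camera): "uv" ([column, row] in pixels: a listed point, or the origin of a listed thing).
Readings, each from a call of its own:
- ctrl.current_clock(): time.
- ctrl.current_qpos(): joint angles.
- ctrl.current_qd(): joint speeds.
- ctrl.current_joint_torque(): joint torques, N m.
- ctrl.current_position(): TCP position.
- ctrl.current_ee_rot(): TCP orientation.
- ctrl.current_contact_force(): force on the tool from outside, world axes, zero at the start.
- ctrl.current_ft_torque(): the same for the moment, N m.
- ctrl.current_finger_gap(): finger opening in m.
Only numpy, scipy, OpenCV 4.12 (cv2) and the standard library are available. Lean on these libraries where they do the work, as an engineer would, in place of code of your own. Each camera call takes 0.05 s, during which the arm holds its last target. There are 200 camera calls.

## Task

One of the four green tub lids on the topping rail is not clicked home. Feel for it by pressing lightly near the ends of the lids until you find and tip the one that rocks, then press that one firmly down until it is fully home and level. Do not force the sound lids, pull up or lift anything, or disturb the things standing around.

Things in the scene. Friction and masses are not known exactly. Their poses are not given: they have to be found in the camera images.
- rail: dark steel topping rail, 160 (x) by 420 (y) mm, 30 mm high, a wooden strip along each long edge, fixed on the counter in a new place and yaw each time. Origin: centre of its underside; x points away from the robot across the row, y along the row, z up. On it stand four identical white tubs with identical green lids in a row along y. Which lid is loose changes each time and cannot be seen
- place_1 (a point): middle of the lid top at the first place (+y end of the row), axes as the rail's. The real top lies up to 4 mm above or below: feel for it. Every lid is 110 (rail x) by 76 (rail y) mm with a 22 mm skirt and a flat top, marked with a white ring at the middle and a white rib 40 mm from the middle towards each end of its long side (rail -x and +x)
- place_2 (a point): the same for the second place, 88 mm from place_1
- place_3 (a point): the same for the third place, 136 mm from place_2 (the steel shaker stands between them)
- place_4 (a point): the same for the fourth place, at the -y end of the row, 88 mm from place_3
- lid_rock (a joint): tilt in rad of the one loose lid, wherever it stands, about its short middle axis: 0 level, positive with its far (+x) end down. Pressed near an end with 2 to 5 N that end sinks about 5 mm (some 0.14 rad) to a hard stop, and the lid swings back level when let go. Once it is home it no longer tips
- lid_seat (a joint): how far in m the same loose lid has been pushed home: 0 as found, 0.006 fully home (it stays there); negative if pulled up. It moves under about 12 N at its middle (15 to 20 N is right; more the further from the middle: pressing at the ends only tips it)
- firm_1 (a joint): how far in m one of the three sound lids is being pressed down, 0 untouched; the numbers 1 to 3 say nothing of the place. A sound lid sits on a springy seal: it goes down level wherever it is pressed, 1 mm for each 2.5 N, and comes back. More than 0.005 (12.5 N) is forcing it
- firm_2 (a joint): the same for another sound lid
- firm_3 (a joint): the same for the last sound lid
- shaker: loose steel shaker, 32 mm across, 70 mm high, on the rail (its underside at 30 mm) between places 2 and 3; origin at its underside. Leave alone
- sauce: loose amber sauce bottle, 48 mm across, 100 mm high, behind the rail; origin at its underside. Leave alone
- jar: loose glass jar, 66 mm across, 85 mm high, behind the rail; origin at its underside. Leave alone
- dish: loose blue bowl, 90 mm across, 35 mm high, behind the rail; origin at its underside. Leave alone
- spoon: loose steel spoon, 170 mm long, lying in front of the rail; origin at its underside. Leave alone
- pump: loose white pump bottle, 75 mm across, 174 mm high, beyond the +y end of the rail; origin at its underside. Leave alone
- mug: loose white cup, 72 mm across, 85 mm high, beyond the -y end of the rail; origin at its underside. Leave alone

How it is judged (in metres and radians):
On the way, in this order (a step that is already met when the one before it is completed fails the run):
1. the loose lid is found: it is pressed near an end and tips by more than 0.05 rad ((value of joint lid_rock above 0.05 rad or value of joint lid_rock below -0.05 rad)), for 0.1 s.
2. the loose lid is pushed fully home (value of joint lid_seat above 0.005 m), for 0.2 s.
At the end, for the whole second after the job is handed in: the loose lid is within 1 mm of fully home, level within 0.03 rad and at rest, and the three sound lids stand unpressed (value of joint lid_seat above 0.005 m and value of joint lid_rock between -0.03 and 0.03 rad and velocity of joint lid_rock between -0.1 and 0.1 rad/s and value of joint each of firm_1, firm_2, firm_3 below 0.001 m); the robot touches nothing.
It fails at once if a sound lid is forced down by more than 5 mm (value of joint any of firm_1, firm_2, firm_3 above 0.005 m).
It fails at once if the loose lid is pulled up by more than 5 mm (value of joint lid_seat below -0.005 m).
It fails at once if a thing standing around is moved by more than 20 mm, lifted or tipped over (distance of any of shaker, sauce, jar, dish, spoon, pump, mug from where it was at the start of the episode above 0.02 m or angle between any of shaker, sauce, jar, dish, pump, mug's own z axis and vertical above 0.5 rad).
It also fails if it takes over 51 s, if anything falls off the work surface, if the arm or the gripper's body presses on something with over 40 N, if the wrist force passes 120 N, or if a joint passes its speed limit or range.

## Working session

There is one attempt and no reset: what is moved stays moved. The work goes in short steps, each a Python script; the robot and the scene stay as the last script left them, time stands still between calls to the robot, and variables do not carry over. Pictures are saved under pics/ and viewed, about 8 in all and at most 12, crops included, and the job is handed in when it is done.

```bash
ls; mkdir -p pics
python3 - <<'E'
from rig import ctrl, viewer, nets
import cv2
for c in ("top","side"):
    d=viewer.get_image(c); cv2.imwrite(f"pics/{c}0.png",d["img"][:,:,::-1])
    print(c,d["camera_matrix"],d["position"],d["attitude"])
    for q in ("place_1","rail","shaker","pump","mug"):
        print(q,[( [round(float(v)) for v in r["uv"]],round(r["score"],2)) for r in nets.pinpoint(q,c)])
print(ctrl.current_clock(),ctrl.current_contact_force(),ctrl.current_ee_rot())
E
```

```text
pics
top [[588.61318511   0.         316.18917033]
 [  0.         588.61318511 235.80025935]
 [  0.           0.           1.        ]] [0.38984455 0.04451979 1.15163707] [-169.53436282    0.26023361  -91.16407517]
place_1 []
rail [([338, 283], 0.98)]
shaker [([320, 348], 0.57), ([338, 284], 0.54)]
pump [([174, 246], 0.67), ([316, 347], 0.57)]
mug [([488, 336], 0.78)]
side [[455.08744838   0.         317.79539977]
 [  0.         455.08744838 230.48181644]
 [  0.           0.           1.        ]] [ 0.43955126 -0.64873423  0.56358184] [-125.68396727   -1.33385203   -8.9058219 ]
place_1 []
rail []
shaker []
pump [([310, 183], 0.79)]
mug [([234, 411], 0.85)]
0.6 [-0.51539903  0.78601708 -0.38107455] [ 1.79998948e+02 -1.75686536e-03  2.34236600e+01]
```

View pics/top0.png

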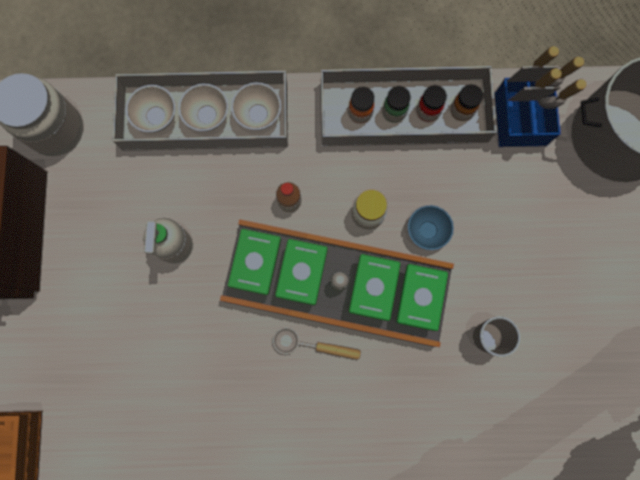

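View pics/side0.png

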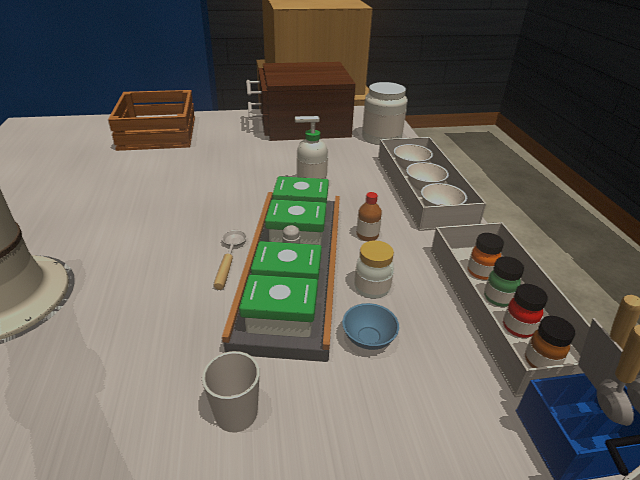

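```bash
cat > h.py <<'E'
from rig import ctrl, viewer, nets
import cv2, numpy as np
from scipy.spatial.transform import Rotation as Ro
from scipy.optimize import least_squares
def rings(img):
    hsv=cv2.cvtColor(img,cv2.COLOR_RGB2HSV)
    m=cv2.inRange(hsv,(50,150,60),(75,255,255))
    cs,h=cv2.findContours(m,cv2.RETR_CCOMP,cv2.CHAIN_APPROX_NONE)
    out=[]
    for i,c in enumerate(cs):
        if h[0][i][3]<0 and cv2.contourArea(c)>700:
            holes=[cs[j] for j in range(len(cs)) if h[0][j][3]==i]
            if holes: out.append(cv2.fitEllipse(max(holes,key=cv2.contourArea))[0])
    return np.array(out)
def proj(d,P):
    R=Ro.from_euler('xyz',d["attitude"],degrees=True).as_matrix()
    p=(P-np.array(d["position"]))@R@np.array(d["camera_matrix"]).T
    return p[:,:2]/p[:,2:]
E
python3 - <<'E'
from h import *
dt=viewer.get_image("top"); ds=viewer.get_image("side")
t=rings(dt["img"]); s=rings(ds["img"]); t=t[t[:,0].argsort()]; s=s[s[:,1].argsort()]
print(t.round(1),s.round(1))
off=np.array([156,68,-68,-156.])/1000
def pts(p): 
    y=p[3]; return np.c_[p[0]-np.sin(y)*off,p[1]+np.cos(y)*off,np.full(4,p[2])]
f=lambda p:np.r_[(proj(dt,pts(p))-t).ravel(),(proj(ds,pts(p))-s).ravel()]
r=least_squares(f,[.4,0,.09,-.2]); print(r.x,np.degrees(r.x[3]),r.fun.round(1))
P=pts(r.x);print(P.round(4)); np.save("P.npy",np.r_[r.x])
yaw=np.degrees(r.x[3])
for k in P:
  for dy in (0,180):
    for z in (.06,0): print(ctrl.inverse_kinematics(list(k+[0,0,z]),[180,0,yaw+dy]))
E
```

```text
[[253.6 260.1]
 [301.  270.9]
 [374.6 286.5]
 [422.7 296.6]] [[301.1 185.2]
 [296.2 210. ]
 [286.9 255.1]
 [279.4 291.6]]
[ 0.50683689  0.00785527  0.08881068 -0.23151122] -13.264615774856065 [ 0.3  0.5  0.1 -0.3  0.  -0.2 -0.1 -0.1  0.1  1.6  0.  -0.  -0.  -0.7
 -0.1 -0.8]
[[ 0.5426  0.1597  0.0888]
 [ 0.5224  0.074   0.0888]
 [ 0.4912 -0.0583  0.0888]
 [ 0.471  -0.144   0.0888]]
[  17.47375611   29.47445722  -47.68793372  103.73472819   25.37790359
   58.09924484 -143.5852606 ]
[  11.58814015   32.22135766  -39.83419309  106.27046178   26.09292828
   50.94512723 -144.03614611]
[ 33.03781425  47.37365204 -77.43459184 103.32912161  49.10110651
  71.82689258  18.18885376]
[ 14.82573489  33.79422517 -44.44621774 106.16962051  29.52931697
  52.20734075  33.23357601]
[  34.22232296   29.27290287  -57.60086766  108.79641966   29.11283304
   58.05631574 -139.42353593]
[  26.06935073   30.96345819  -46.74252912  111.43897816   29.24159644
   50.08894594 -139.29607825]
[ 39.83511387  34.68345492 -67.13843197 108.66378698  36.51118477
  61.79674322  34.43396116]
[ 27.58280458  31.81153159 -48.8839486  111.39626326  30.85392984
  50.74615914  39.37828413]
[  38.75350471   19.7715664   -41.4585015   113.49382547   16.37922698
   52.58050082 -114.37602472]
[  33.87242255   24.50107628  -36.24529727  116.14275201   20.11459279
   45.47831471 -117.50129551]
[ 54.45499354  27.8630932  -63.05813534 113.10038376  29.71149033
  57.20508973  53.90921374]
[ 48.73613982  31.69009507 -56.16094047 115.73444431  34.30660613
  50.72960646  50.34686915]
[  43.509812     18.08772485  -34.64251041  113.93147643   12.98707302
   51.75179782 -101.17744556]
[  39.87230651   23.13934352  -30.95594022  116.55723844   16.74434514
   44.55622064 -104.37163873]
[ 63.18719686  26.26505064 -60.54375116 113.41430338  27.61949971
  56.21719596  65.90319367]
[ 58.76943876  31.24881214 -55.74726159 116.02564206  33.81616971
  50.39519249  60.91858864]
```

```bash
cat >> h.py <<'E'
def place(i,dx=0,dy=0):
    x,y,z,a=np.load("P.npy"); o=[.156,.068,-.068,-.156][i-1]+dy
    return np.array([x+np.cos(a)*dx-np.sin(a)*o, y+np.sin(a)*dx+np.cos(a)*o, z]), [180,0,np.degrees(a)+180]
def fz(): return float(ctrl.current_contact_force()[2])
def probe(i,dx,maxf=7,depth=.005):
    p,o=place(i,dx)
    ctrl.movep(list(p+[0,0,.04]),o)
    ctrl.line_to(list(p+[0,0,.009]),feed=.1)
    ctrl.hold(.1); f0=fz()
    hit=ctrl.line_to(list(p-[0,0,.007]),feed=.015,threshold=1.5)
    z0=ctrl.current_position()[2]; print(i,"hit",hit,"f0",round(f0,2),"z",round(z0,4),"f",round(fz()-f0,2),"t",ctrl.current_clock())
    if not hit: return None
    for k in range(1,8):
        q=np.array([p[0],p[1],z0-.0007*k]); ctrl.line_to(list(q),feed=.01); 
        f=fz()-f0; z=ctrl.current_position()[2]; print(k,round((z0-z)*1000,2),round(f,2))
        if abs(f)>maxf or z0-z>depth: break
    print("t",ctrl.current_clock())
    return z0
def up(i,dx):
    p,o=place(i,dx); ctrl.line_to(list(p+[0,0,.04]),feed=.12)
E
python3 - <<'E'
from h import *
ctrl.grip(0.0); print(ctrl.current_clock())
p,o=place(4,-.04); ctrl.movep(list(p+[0,0,.06]),o); print(ctrl.current_clock())
probe(4,-.04); up(4,-.04); print(ctrl.current_clock())
E
```

```text
2.1417
3.95
4 hit False f0 0.06 z 0.0819 f -0.29 t 5.975
6.5167
```

```bash
sed -i 's/p-\[0,0,.007\]/p-[0,0,.016]/; s/p+\[0,0,.009\]/p+[0,0,.006]/' h.py
python3 - <<'E'
from h import *
print(ctrl.current_finger_gap())
probe(4,-.04)
d=viewer.get_image("side"); cv2.imwrite("pics/s1.png",cv2.resize(d["img"][120:380,180:420,::-1],None,fx=2.2,fy=2.2))
up(4,-.04); print(ctrl.current_clock())
E
```

```text
0.0003064565377900336
4 hit False f0 1.01 z 0.0729 f -0.69 t 8.975
9.6417
```

View pics/s1.png

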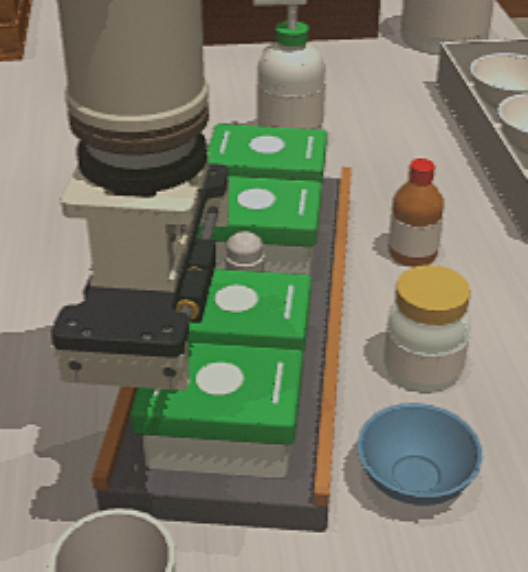

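Run:
```python
from h import *
print(ctrl.current_position(),ctrl.current_ee_rot(),place(4,-.04),ctrl.current_contact_force())
ds=viewer.get_image("side"); dt=viewer.get_image("top")
out=[]
for d in (ds,dt):
    im=d["img"][:,:,::-1].copy()
    T=np.array(ctrl.current_position())
    P=np.array([T, T+[0,0,.066], place(4,-.04)[0],place(4,-.055,.038)[0],place(4,-.055,-.038)[0],place(4)[0]])
    big=cv2.resize(im,None,fx=3,fy=3)
    for n,(u,v) in enumerate(proj(d,P)):
        cv2.drawMarker(big,(int(u*3),int(v*3)),[(0,0,255),(255,0,255),(0,255,255),(255,0,0),(255,0,0),(0,0,0)][n],cv2.MARKER_CROSS,14,2)
    c=(proj(d,P[2:3])[0]*3).astype(int)
    out.append(big[c[1]-300:c[1]+200,c[0]-200:c[0]+200])
cv2.imwrite("pics/c.png",np.hstack(out));
```

```text
[ 0.43177989 -0.1351642   0.12857854] [-1.79968230e+02 -5.18122145e-03  1.66703144e+02] (array([ 0.43211007, -0.13480482,  0.08881068]), [180, 0, np.float64(166.73538422514395)]) [-0.44053063  0.33784506 -0.80289489]
```

View pics/c.png

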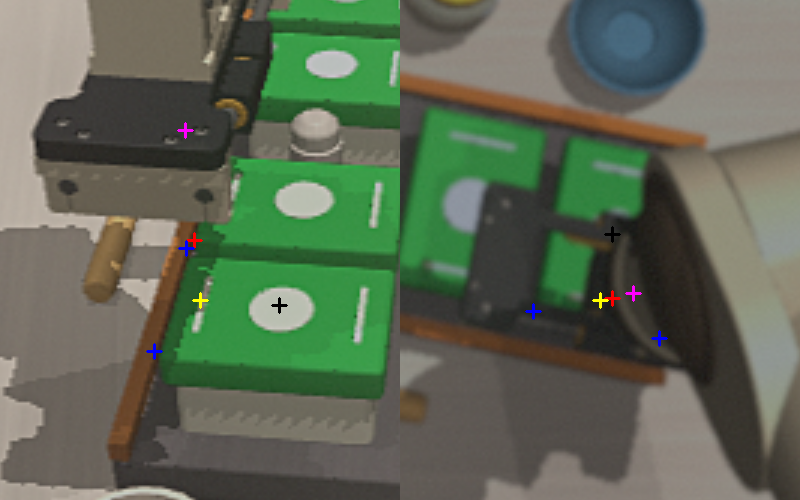

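Run:
```python
from h import *
p,o=place(4,-.04)
T=p+[0,0,.025]
ctrl.movep(list(T),[180,0,o[2]-90])
d=viewer.get_image("side"); print(ctrl.current_clock(),ctrl.current_qpos(),fz())
T=np.array(ctrl.current_position())
big=cv2.resize(d["img"][:,:,::-1],None,fx=3,fy=3)
for u,v in proj(d,np.array([T,T+[0,0,.066]])): cv2.drawMarker(big,(int(u*3),int(v*3)),(0,0,255),cv2.MARKER_CROSS,14,2)
c=(proj(d,np.array([T]))[0]*3).astype(int)
cv2.imwrite("pics/d.png",big[c[1]-350:c[1]+200,c[0]-250:c[0]+250])
```

```text
11.05 [ 48.49686294  18.33909408 -39.6205509  120.60256256  16.10398181
  46.25041921 -14.15279287] -0.4875860931631116
```

View pics/d.png

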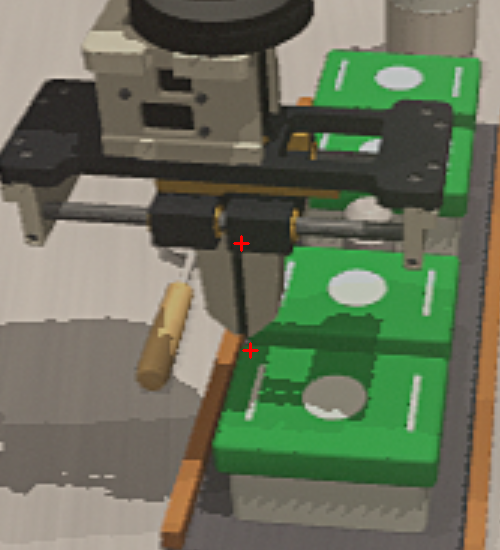

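```bash
sed -i 's/p-\[0,0,.016\]/p-[0,0,.03]/; s/p+\[0,0,.006\]/p-[0,0,.006]/; s/threshold=1.5/threshold=2/; s/np.degrees(a)+180/np.degrees(a)+90/' h.py
python3 - <<'E'
from h import *
probe(4,-.04)
d=viewer.get_image("side"); T=np.array(ctrl.current_position())
big=cv2.resize(d["img"][:,:,::-1],None,fx=3,fy=3)
c=(proj(d,np.array([T]))[0]*3).astype(int)
cv2.imwrite("pics/e.png",big[c[1]-200:c[1]+200,c[0]-200:c[0]+250])
up(4,-.04); print(ctrl.current_clock())
E
```

```text
4 hit True f0 0.8 z 0.0661 f 2.93 t 13.0667
1 0.58 4.73
2 1.2 5.98
3 1.78 6.41
4 2.14 12.39
t 14.0667
14.8167
```

View pics/e.png

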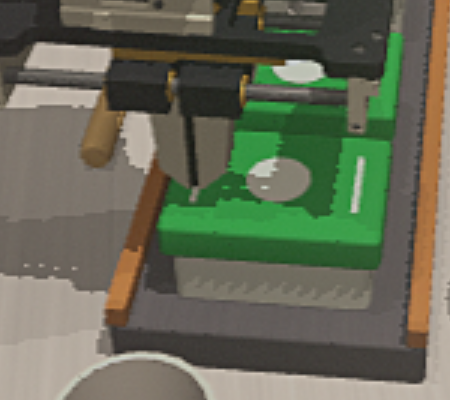

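Run:
```python
import cv2,numpy as np
s=cv2.resize(cv2.imread("pics/side0.png"),None,fx=3,fy=3); e=cv2.imread("pics/e.png")
r=cv2.matchTemplate(s,e[285:400,:],cv2.TM_CCOEFF_NORMED); _,m,_,l=cv2.minMaxLoc(r); print(m,l)
x,y=l[0],l[1]-285
a=s[y:y+400,x:x+450]
cv2.imwrite("pics/cmp.png",np.hstack([a[100:320,130:430],e[100:320,130:430]]))
for n,i in(("before",a),("during",e)):
    h=cv2.cvtColor(i,cv2.COLOR_BGR2HSV); g=cv2.inRange(h,(45,120,30),(80,255,255))
    print(n,[(c,int(np.nonzero(g[:300,c])[0].max())) for c in range(170,380,20)])
```

```text
0.9907200932502747 (561, 987)
before [(170, 247), (190, 250), (210, 250), (230, 253), (250, 253), (270, 256), (290, 256), (310, 259), (330, 259), (350, 260), (370, 262)]
during [(170, 253), (190, 254), (210, 256), (230, 257), (250, 259), (270, 260), (290, 262), (310, 263), (330, 265), (350, 265), (370, 268)]
```

View pics/cmp.png

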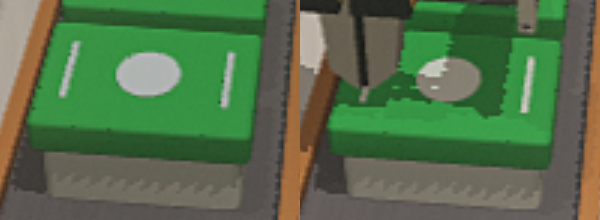

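Run:
```python
from h import *
probe(3,-.04,maxf=6)
d=viewer.get_image("side"); cv2.imwrite("pics/l3.png",d["img"][:,:,::-1])
up(3,-.04); print(ctrl.current_clock())
b=cv2.imread("pics/side0.png")
print([x.round(1).tolist() for x in (rings(b[:,:,::-1]),rings(d["img"]))])
```

```text
3 hit True f0 0.08 z 0.066 f 4.55 t 17.025
1 0.59 5.11
2 1.2 6.39
t 17.525
18.2583
[[[279.4, 291.6], [286.9, 255.1], [296.2, 210.0], [301.1, 185.2]], [[279.4, 291.6], [310.9, 258.2]]]
```

Run:
```python
from h import *
probe(2,-.04,maxf=6)
d=viewer.get_image("side"); cv2.imwrite("pics/l2.png",d["img"][:,:,::-1])
up(2,-.04); print(ctrl.current_clock())
a=[cv2.imread(f"pics/{n}.png") for n in ("side0","l3","l2")]
cv2.imwrite("pics/f.png",np.hstack([cv2.resize(i[190:320,230:345],None,fx=2.3,fy=4) for i in a]))
```

```text
2 hit True f0 0.24 z 0.0641 f 3.95 t 20.7083
1 0.25 8.54
t 20.9583
21.7
```

View pics/f.png

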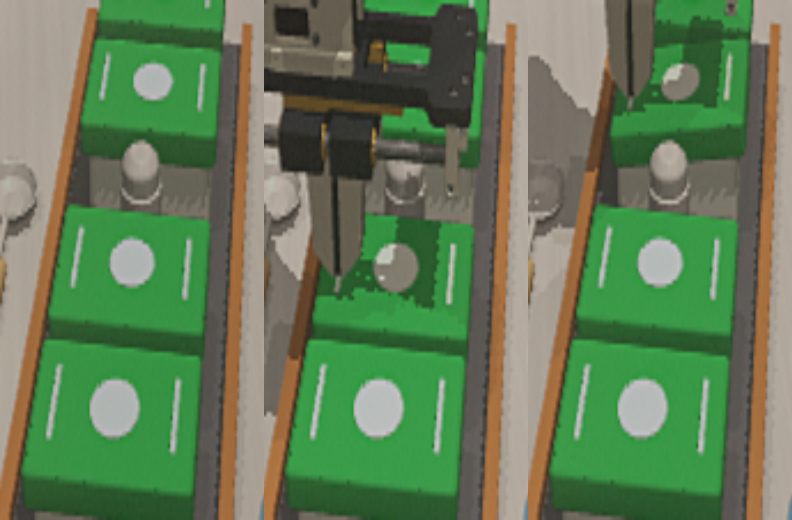

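Run:
```python
from h import *
p,o=place(2)
ctrl.movep(list(p+[0,0,.015]),o); ctrl.line_to([p[0],p[1],.078],feed=.1)
f0=fz(); h=ctrl.line_to([p[0],p[1],.055],feed=.015,threshold=4)
z0=ctrl.current_position()[2]; print(h,z0,fz()-f0)
h=ctrl.line_to([p[0],p[1],z0-.012],feed=.015,threshold=17-(fz()-f0))
z=ctrl.current_position()[2]; print(h,z,z0-z,fz()-f0)
ctrl.hold(.3); print(ctrl.current_position()[2],fz()-f0,ctrl.current_clock())
```

```text
True 0.06865660273289986 2.8427917136317022
True 0.06305528200327964 0.005601320729620218 7.781038327008902
0.06306024120645759 7.387904270708287 24.025
```

Run:
```python
from h import *
p,o=place(2); f0=.2
z0=ctrl.current_position()[2]
for k in range(1,9):
    h=ctrl.line_to([p[0],p[1],z0-.0006*k],feed=.01)
    ctrl.hold(.05); f=fz()-f0; print(k,round(ctrl.current_position()[2],5),round(f,1))
    if f>17: break
ctrl.hold(.3); print(ctrl.current_position()[2],fz()-f0,ctrl.current_clock())
```

```text
1 0.06303 8.2
2 0.063 13.3
3 0.06289 19.4
0.06288114749478155 18.619627148004977 25.225
```

Run:
```python
from h import *
up(2,0)
probe(2,-.04,maxf=5); up(2,-.04)
p,o=place(4,-.04); ctrl.movep([.30,-.5,.22],o); 
d=viewer.get_image("side"); b=cv2.imread("pics/side0.png")
print(ctrl.current_clock(),fz()); print([x.round(1).tolist() for x in (rings(b[:,:,::-1]),rings(d["img"]))])
cv2.imwrite("pics/g.png",np.hstack([cv2.resize(i[170:320,230:345],None,fx=3,fy=3.5) for i in (b,d["img"][:,:,::-1])]))
```

```text
2 hit True f0 0.11 z 0.0625 f 4.94 t 28.15
1 0.22 9.19
t 28.4
31.3667 0.8786814334601218
[[[279.4, 291.6], [286.9, 255.1], [296.2, 210.0], [301.1, 185.2]], [[279.4, 291.6], [286.9, 255.1], [296.2, 212.6], [301.1, 185.2]]]
```

View pics/g.png

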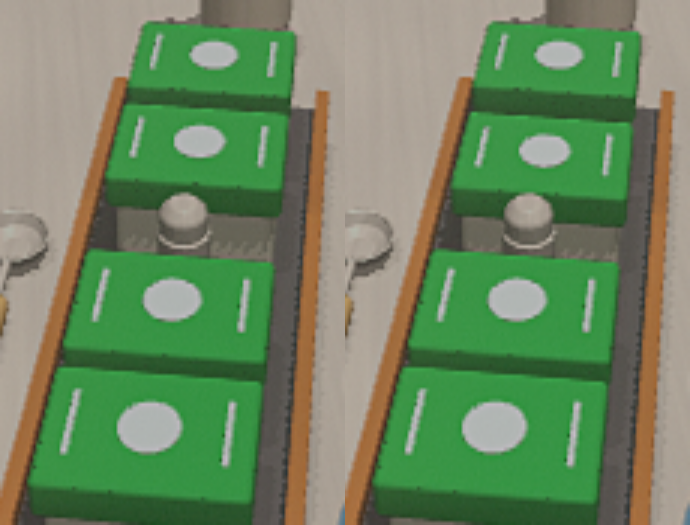

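The picture shows lid 2 lower by 2.6 px and level. The other lids' rings are where they were and the shaker has not moved.

```bash
python3 -c "
from rig import ctrl; ctrl.finish_job()"
```

```text
the job is handed in; nothing more can be done
```

The loose lid was at place 2. I tipped it by pressing its near end, pressed it home at its middle, and handed the job in at about 31 s of the 51 s allowed.

- **Finding it:** I pressed lids 4, 3 and 2 lightly near their near ends. Lid 4 went down level on its seal. Lid 3 felt the same and showed no tilt in the picture. Lid 2 tipped, by roughly 0.12 rad judged from the picture. I never touched lid 1.
- **Pressing it home:** Lid 2 moved down about 5.8 mm at its middle, then met a hard stop at about 19 N.
- **Last checks:** A light press on lid 2's near end afterwards met a stiff stop with no give. The final side picture shows lid 2 level and 2.6 px lower. The other three lids' rings are where they were at the start. The shaker looks unmoved, but I did not compare the things behind and beside the rail.

Two things disagreed with what I expected:

- **Height:** The lid tops were felt at a reported TCP height of about 0.067 to 0.069 m, but the cameras put them at 0.089 m. I relied on touch, which cost two early presses that never reached the lid.
- **Force on lid 4:** One reading there spiked to 12.4 N, just under the 12.5 N forcing limit. The picture shows that lid only about 3 mm down, so I took the spike as noise and pressed more gently after that.

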